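# Sort roller blanks on the roll-test ramp

## Task

Turned and unturned roller blanks are mixed up in the rack. First turn the ramp's knob until its pointer stands at the brass mark; then try every blank on the ramp, letting it go gently at the scribed line near the top, lying across the ramp: those that are round roll down into the covered catcher, and one that stays put is lifted off and laid flat in the black tray before the next is tried. Leave the pointer at the mark, the tray standing flat on the bench, and the air screwdriver and the card pad where they lie.

Things in the scene. Friction and masses are not known exactly. Their poses are not given: they have to be found in the camera images.
- knob (a joint): black knob on top of the grey housing at the upper (left) end of the ramp: value in rad, 0 to 4.3, grows as it is turned clockwise seen from above. It stays where it is left (friction about 0.3 N m; hard pressing on the ramp would force it back). It raises the ramp (0.06 rad per rad of knob) and moves the pointer (0.5 rad per rad of knob, also clockwise), and can be turned back too
- knob_grip (a point): point on the knob's vertical axis at the height to grip it, 7 mm below the top of its grip bar; the bar is 46 mm long, 14 mm wide and stands free from 7 mm above this point down to the knob's disc (48 mm across) 23 mm below it; this frame's x runs along the bar and turns with the knob
- pointer_tip (a point): tip of the thin dark pointer on the dial round the knob, 48 mm from the knob's axis
- mark_tip (a point): inner point of the brass mark on the dial's rim, also 48 mm from the knob's axis; the mark is not to be moved. The pointer starts anticlockwise of it and is at the mark when the two points coincide
- release_line (a point): middle of the scribed line across the upper part of the steel ramp, on its surface, 160 mm up from the ramp's foot; y of this frame points up the slope, z out of the surface, x across; it tilts with the ramp. The ramp is 205 mm long and 96 mm wide between side lips 13 mm high, with two fixed guide posts beside it 66 mm high; at the mark it slopes 0.14 to 0.19 rad. Turned blanks do not roll freely on it at the start, when it is too flat
- catch_in (a point): middle of the floor of the covered catcher at the ramp's foot, axes as the rig's (y towards the ramp): 96 mm wide, 118 mm long, 60 mm high inside, clear plastic on top, open only towards the ramp, with a step of 8 mm down from the ramp's foot; holds three blanks
- tray: loose black open tray for the blanks that do not roll, 116 x 172 x 30 mm outside, walls and floor 4 mm, 0.5 kg; origin at the centre of its underside, its long side along its y. It stands in front of a fixed open carton, 0.13 m high, to carry things round or over. It may be bumped aside during the job
- rack: fixed grey stock rack, 84 x 356 mm, five pockets 70 mm apart along its y, a blank lying across (along x) in each; its floor is 6 mm above the bench, cleats 8 mm high stand near the blanks' ends only
- blank_a_mid (a point): a plain aluminium roller blank, 80 mm long and 36 mm thick, 0.15 kg, dark bore spot on each end; either turned round (rolls on the set ramp) or still hexagon bar (36 mm across flats, lying on a flat; stays where it is let go) - look, or try it. The point is its centre, 18 mm above what it lies on; x runs along its length. Absent (None) in some starts
- blank_b_mid (a point): a plain aluminium roller blank, 80 mm long and 36 mm thick, 0.15 kg, dark bore spot on each end; either turned round (rolls on the set ramp) or still hexagon bar (36 mm across flats, lying on a flat; stays where it is let go) - look, or try it. The point is its centre, 18 mm above what it lies on; x runs along its length. Absent (None) in some starts
- blank_c_mid (a point): a plain aluminium roller blank, 80 mm long and 36 mm thick, 0.15 kg, dark bore spot on each end; either turned round (rolls on the set ramp) or still hexagon bar (36 mm across flats, lying on a flat; stays where it is let go) - look, or try it. The point is its centre, 18 mm above what it lies on; x runs along its length. Absent (None) in some starts
- blank_d_mid (a point): a plain aluminium roller blank, 80 mm long and 36 mm thick, 0.15 kg, dark bore spot on each end; either turned round (rolls on the set ramp) or still hexagon bar (36 mm across flats, lying on a flat; stays where it is let go) - look, or try it. The point is its centre, 18 mm above what it lies on; x runs along its length. Absent (None) in some starts
- blank_e_mid (a point): a plain aluminium roller blank, 80 mm long and 36 mm thick, 0.15 kg, dark bore spot on each end; either turned round (rolls on the set ramp) or still hexagon bar (36 mm across flats, lying on a flat; stays where it is let go) - look, or try it. The point is its centre, 18 mm above what it lies on; x runs along its length. Absent (None) in some starts
- blank_a: the same blank as blank_a_mid, origin on its side, at mid length
- blank_b: the same blank as blank_b_mid, origin on its side, at mid length
- blank_c: the same blank as blank_c_mid, origin on its side, at mid length
- blank_d: the same blank as blank_d_mid, origin on its side, at mid length
- blank_e: the same blank as blank_e_mid, origin on its side, at mid length
- air_driver: black air screwdriver behind the ramp, not part of the job: leave it where it is
- card_pad: white card pad at the right edge of the bench, not part of the job: leave it where it is

How it is judged:
On the way, in this order (a step that is already met when the one before it is completed fails the run):
1. the pointer stands at the mark with the knob let go, all blanks still in the rack (horizontal distance between pointer_tip and mark_tip below 0.003 m and contact force between the fingers and knob below 0.05 N and distance of each of blank_a_mid, blank_b_mid, blank_c_mid, blank_d_mid, blank_e_mid from where it was at the start of the episode below 0.02 m), for 0.3 s.
2. a blank that does not roll has been let go near the scribed line and stays on the ramp (((y of blank_b_mid in the frame of release_line between -0.08 and 0.035 m and z of blank_b_mid in the frame of release_line between 0 and 0.026 m and x of blank_b_mid in the frame of release_line between -0.03 and 0.03 m and contact force between the fingers and blank_b below 0.05 N and linear speed of blank_b below 0.03 m/s) or (y of blank_d_mid in the frame of release_line between -0.08 and 0.035 m and z of blank_d_mid in the frame of release_line between 0 and 0.026 m and x of blank_d_mid in the frame of release_line between -0.03 and 0.03 m and contact force between the fingers and blank_d below 0.05 N and linear speed of blank_d below 0.03 m/s))), for 0.3 s.
3. the first such blank lies in the tray and the second has been let go on the ramp and stays there ((((y of blank_b_mid in the frame of release_line between -0.08 and 0.035 m and z of blank_b_mid in the frame of release_line between 0 and 0.026 m and x of blank_b_mid in the frame of release_line between -0.03 and 0.03 m and contact force between the fingers and blank_b below 0.05 N and linear speed of blank_b below 0.03 m/s) and (x of blank_d_mid in the frame of tray between -0.03 and 0.03 m and y of blank_d_mid in the frame of tray between -0.075 and 0.075 m and z of blank_d_mid in the frame of tray below 0.033 m)) or ((y of blank_d_mid in the frame of release_line between -0.08 and 0.035 m and z of blank_d_mid in the frame of release_line between 0 and 0.026 m and x of blank_d_mid in the frame of release_line between -0.03 and 0.03 m and contact force between the fingers and blank_d below 0.05 N and linear speed of blank_d below 0.03 m/s) and (x of blank_b_mid in the frame of tray between -0.03 and 0.03 m and y of blank_b_mid in the frame of tray between -0.075 and 0.075 m and z of blank_b_mid in the frame of tray below 0.033 m)))), for 0.3 s.
At the end, for the whole second after the job is handed in: Pointer tip within 4.5 mm of the mark (3 mm when first set); every blank that rolls lies in the covered catcher, every blank that does not lies flat on the floor of the tray, all at rest, the tray flat on the bench (horizontal distance between pointer_tip and mark_tip below 0.0045 m and x of blank_a_mid in the frame of catch_in between -0.045 and 0.045 m and y of blank_a_mid in the frame of catch_in between -0.06 and 0.06 m and z of each of blank_a_mid, blank_c_mid, blank_e_mid in the frame of catch_in below 0.035 m and x of blank_c_mid in the frame of catch_in between -0.045 and 0.045 m and y of blank_c_mid in the frame of catch_in between -0.06 and 0.06 m and x of blank_e_mid in the frame of catch_in between -0.045 and 0.045 m and y of blank_e_mid in the frame of catch_in between -0.06 and 0.06 m and x of blank_b_mid in the frame of tray between -0.03 and 0.03 m and y of blank_b_mid in the frame of tray between -0.075 and 0.075 m and z of each of blank_b_mid, blank_d_mid in the frame of tray below 0.033 m and x of blank_d_mid in the frame of tray between -0.03 and 0.03 m and y of blank_d_mid in the frame of tray between -0.075 and 0.075 m and linear speed of each of blank_a, blank_b, blank_c, blank_d, blank_e below 0.03 m/s and angle between tray's own z axis and vertical below 0.06 rad and height (world z) of tray below 0.006 m); the robot touches nothing.
It fails at once if the air screwdriver or the card pad is moved more than 20 mm (distance of any of air_driver, card_pad from where it was at the start of the episode above 0.02 m).
Of blank_a, blank_c, blank_e only 1 to 3 are there at a start; the rules pass over those that are not, and their reading is None.
At some moment in a run one of tray may be knocked a few centimetres aside while the robot is not near it.
It also fails if it takes over 210 s, if anything falls off the work surface, if the arm or the gripper's body presses on something with over 40 N, if the wrist force passes 120 N, or if a joint passes its speed limit or range.

## Robot

A 7-joint arm with a two-finger parallel gripper is mounted at the origin on a cart in front of the work surface, level with it; the furniture and walls round the work are solid. World frame = base frame: x ahead of the robot, y to its left, z up, the work surface at z = 0. Lengths are in m, angles in rad, forces in N, time in s.
With the tool pointing down it reaches from about 0.425 to 0.825 m from the base axis. Payload 3.6 kg.
Tool frame: the origin (TCP) lies on the mounting face of the last link; the fingertips stand 173 mm ahead of it and the grasp point (between the pads) lies 155 mm ahead of it; z points along the fingers, y is the line along which they close (so a half turn about z gives the same grasp; the last joint's range is limited). The gripper opens to 85 mm and grips with 20 to 120 N. Pads are 22 mm wide; open, the fingers measure 114 mm over their backs; the gripper's body (76 mm by 85 mm) begins 54 mm behind the grasp point. The pads swing forward as they close: fully open they stand 13 mm farther back than shut.
Start: joints at [1.315, 0.615, -0.013, 1.423, 0.008, 1.103, -0.04], TCP at [0.148, -0.633, 0.405] pointing down, gripper open.
Joint ranges: [-3.12, 3.12], [-0.3, 2.06], [-1.34, 1.32], [0.26, 2.42], [-1.36, 4.5], [0.01, 1.98], [-2.84, 2.84]. Speed limits (rad/s): [2.79, 2.79, 3.14, 3.14, 3.14, 3.14, 3.14].

## Interface

Orientations are given as a rotation vector (axis times angle).
In Python, from station import movep, movel, move_joints, grip, dwell, inverse_kinematics, capture, calibration, MotionError, job_done, get_clock, get_joint_positions, get_dq, get_effort, get_tcp_pos, get_eef_rot, get_ft_force, get_moment, get_width, get_grip_force gives the robot as it stands. The module is installed in compiled form; this text tells all that it offers. Calls block until the motion is done:
- movep(position, orientation): joint-space move of the TCP to a pose.
- movel(position, attitude=None, speed=0.15, guard=None): straight line of the TCP; attitude=None keeps the orientation; speed is the mean speed in m/s. With guard (N) it stops when the force on the tool has changed by that much, and returns True; else False.
- move_joints(angles): joint-space move.
- grip(opening, squeeze=None): finger opening in m; squeeze is the grip in N (None keeps the last); returns when the fingers have stopped.
- dwell(seconds).
- inverse_kinematics(position, orientation): joint angles nearest the present ones, or None.
- capture(name): name is "side" or "top" or "wrist"; returns the picture (420x560x3 uint8, red, green, blue); there is no depth.
- calibration(name): a dict with "camera_matrix" (3x3 intrinsics, pixels), "xyz" and "attitude" of the camera in the world; the wrist camera has in their place "T_tool_cam" (4x4, takes a point from camera to tool coordinates, whose origin is the TCP and whose axes are the flange's). Camera axes: x right, y down, z forward; pixel columns grow to the right and rows downward; lengths in m; the calibration is good to about 2 mm. A picture is of the moment at which its call begins: read the wrist's pose just before it. calibration takes no time and is no camera call.
A pose or a line that the arm cannot do raises MotionError and nothing moves.
- job_done(): hands the job in; it is judged then, once.
Readings, each from a call of its own:
- get_clock(): time.
- get_joint_positions(): joint angles.
- get_dq(): joint speeds.
- get_effort(): joint torques, N m.
- get_tcp_pos(): TCP position.
- get_eef_rot(): TCP orientation.
- get_ft_force(): force on the tool from outside, world axes, zero at the start.
- get_moment(): the same for the moment, N m.
- get_width(): finger opening in m.
- get_grip_force(): force on a finger pad.
Only numpy, scipy, OpenCV 4.12 (cv2) and the standard library are available. Lean on these libraries where they do the work, as an engineer would, in place of code of your own. Each camera call takes 0.05 s, during which the arm holds its last target. There are 200 camera calls.

## Working session

There is one attempt and no reset: what is moved stays moved. The work goes in short steps, each a Python script; the robot and the scene stay as the last script left them, time stands still between calls to the robot, and variables do not carry over. Pictures are saved under pics/ and viewed, at most 14 in all, crops included, and the job is handed in when it is done.

```bash
ls; mkdir -p pics
python3 - <<'E'
from station import *
import cv2
print(get_clock(),get_tcp_pos(),get_eef_rot())
for n in("side","top","wrist"):
    print(n,calibration(n)); cv2.imwrite(f"pics/{n}0.png",capture(n)[:,:,::-1])
E
```

```text
pics
0.0 [ 0.1480105  -0.63258486  0.40351513] [-3.11826061e+00 -3.59990605e-01  4.93153099e-04]
side {'camera_matrix': array([[419.73002562,   0.        , 279.33054555],
       [  0.        , 419.73002562, 214.97401495],
       [  0.        ,   0.        ,   1.        ]]), 'xyz': array([ 0.47470603, -1.01823247,  0.83104766]), 'attitude': array([-2.22975801,  0.08233281, -0.03944357])}
top {'camera_matrix': array([[530.62820283,   0.        , 289.37226237],
       [  0.        , 530.62820283, 205.39284743],
       [  0.        ,   0.        ,   1.        ]]), 'xyz': array([ 0.36680217, -0.04844355,  1.41801541]), 'attitude': array([-2.1704895 ,  2.14168062, -0.14000468])}
wrist {'camera_matrix': array([[340.69627072,   0.        , 280.47140623],
       [  0.        , 340.69627072, 208.24179294],
       [  0.        ,   0.        ,   1.        ]]), 'T_tool_cam': array([[-5.36376676e-04, -9.63076625e-01, -2.69226907e-01,
         6.81984782e-02],
       [ 9.99999820e-01, -4.44007409e-04, -4.03984223e-04,
        -9.93803243e-04],
       [ 2.69529020e-04, -2.69227075e-01,  9.63076689e-01,
         3.12357320e-02],
       [ 0.00000000e+00,  0.00000000e+00,  0.00000000e+00,
         1.00000000e+00]])}
```

View pics/top0.png

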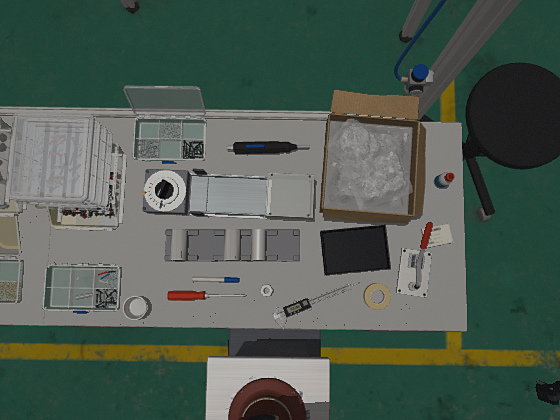

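View pics/side0.png

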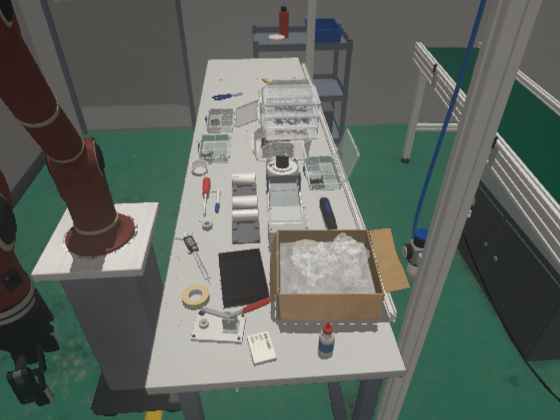

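Top view: the rack holds blanks at about (179,245), (232,245) and (260,245). The knob is at (164,190), the ramp runs right to the catcher at (290,195), and the tray is at (355,250). I'll write helpers and look at these from near.

```bash
cat > h.py <<'E'
from station import *
import numpy as np, cv2
from scipy.spatial.transform import Rotation as Ro
def cam(n,T=None):
    c=calibration(n);K=c["camera_matrix"]
    if n!="wrist": return K,Ro.from_rotvec(c["attitude"]).as_matrix(),np.array(c["xyz"])
    p,r=T; R=Ro.from_rotvec(r).as_matrix(); M=c["T_tool_cam"]
    return K,R@M[:3,:3],R@M[:3,3]+p
def ray(C,uv):
    K,R,o=C; d=R@np.linalg.solve(K,[uv[0],uv[1],1.]); return o,d
def onz(C,uv,z):
    o,d=ray(C,uv); return o+d*(z-o[2])/d[2]
def proj(C,P):
    K,R,o=C; q=K@(R.T@(np.array(P)-o)); return q[:2]/q[2]
def tri(obs):
    A=np.zeros((3,3));b=np.zeros(3)
    for C,uv in obs:
        o,d=ray(C,uv);d=d/np.linalg.norm(d);M=np.eye(3)-np.outer(d,d);A+=M;b+=M@o
    return np.linalg.solve(A,b)
def shot(n,f):
    T=(np.array(get_tcp_pos()),np.array(get_eef_rot())); im=capture(n); cv2.imwrite(f"pics/{f}.png",im[:,:,::-1])
    np.savez(f"pics/{f}.npz",p=T[0],r=T[1]); return im,cam(n,T)
def pose(f):
    z=np.load(f"pics/{f}.npz"); return cam("wrist",(z["p"],z["r"]))
def ori(yaw=0,tilt=None):
    """tool down, tool x at world angle yaw; tilt = extra world rotvec"""
    R=Ro.from_euler('z',yaw)*Ro.from_rotvec([np.pi,0,0])
    if tilt is not None: R=Ro.from_rotvec(tilt)*R
    return R
def tcp(g,R,L=.155): return np.array(g)-R.as_matrix()[:,2]*L
E
python3 - <<'E'
from h import *
C=cam("top")
for n,uv,z in [("knob",(164,190),.09),("rackL",(165,245),.01),("rackR",(300,245),.01),("b1",(179,245),.03),("b2",(232,245),.03),("b3",(260,245),.03),("tray",(355,250),.03),("rampfoot",(267,196),.02),("catch",(313,196),.06),("cardpad",(440,235),0),("driver",(265,148),0)]: print(n,onz(C,uv,z).round(3))
R=ori()
for i,(x,y) in enumerate([(.50,.30),(.50,.10),(.5,.0)]):
    try:
        movep([x,y,.42],R.as_rotvec()); print(get_tcp_pos(),get_joint_positions(),get_clock()); shot("wrist",f"w{i}")
    except MotionError as e: print(e)
E
```

```text
knob [0.573 0.268 0.09 ]
rackL [0.438 0.278 0.01 ]
rackR [ 0.442 -0.079  0.01 ]
b1 [0.437 0.237 0.03 ]
b2 [0.439 0.099 0.03 ]
b3 [0.44  0.026 0.03 ]
tray [ 0.43  -0.223  0.03 ]
rampfoot [0.571 0.01  0.02 ]
catch [ 0.567 -0.111  0.06 ]
cardpad [ 0.475 -0.454  0.   ]
driver [0.706 0.019 0.   ]
[0.50056542 0.29926523 0.41985413] [-0.09072235  0.60863402 -0.81766903  1.58786364  0.47416152  1.15429562
 -2.5869154 ] 3.625
[0.4999272  0.10136907 0.42049993] [ 0.33874366  0.50330795 -0.8770837   1.78368189  0.43738735  1.06050489
 -2.2656328 ] 4.4917
[0.50028216 0.00069783 0.42005201] [ 0.5507695   0.49034404 -0.88721483  1.80875978  0.43309581  1.04965209
 -2.07049145] 5.025
```

Run:
```python
import cv2,numpy as np
a=cv2.imread("pics/w0.png");b=cv2.imread("pics/w1.png")
cv2.imwrite("pics/w01.png",cv2.resize(np.hstack([a,b]),(800,300)))
```

```text
(no output)
```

View pics/w0.png

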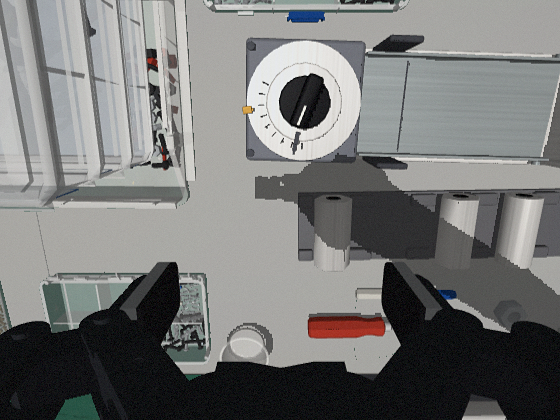

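View pics/w1.png

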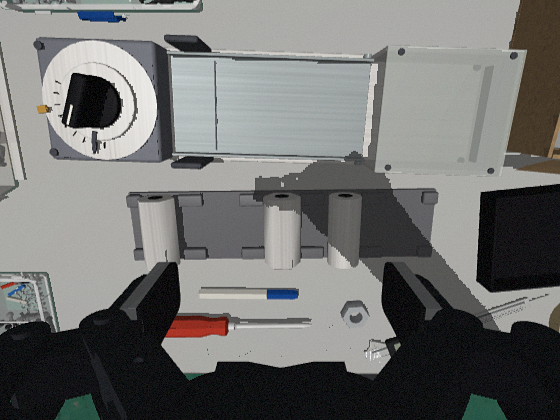

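Run:
```python
import cv2,numpy as np
a=cv2.imread("pics/w0.png")[30:170,235:375];b=cv2.imread("pics/w1.png")[30:170,30:170]
cv2.imwrite("pics/z01.png",np.hstack([cv2.resize(q,(400,400),interpolation=cv2.INTER_CUBIC) for q in(a,b)]))
from h import *
O=[]
for f in("w0","w1"):
    im=cv2.imread(f"pics/{f}.png");h=cv2.cvtColor(im,cv2.COLOR_BGR2HSV)
    m=cv2.inRange(h,(10,130,120),(30,255,255));n,l,s,c=cv2.connectedComponentsWithStats(m)
    i=1+np.argmin(np.abs(c[1:,1]-109)+ (s[1:,4]<15)*1e3);print(f,s[i],c[i]);O.append((pose(f),c[i]))
print(tri(O))
```

```text
w0 [243 106  10   8  62] [247.         109.43548387]
w1 [ 37 105  11   8  60] [ 41.7  108.75]
[0.57194034 0.33194605 0.05008956]
```

View pics/z01.png

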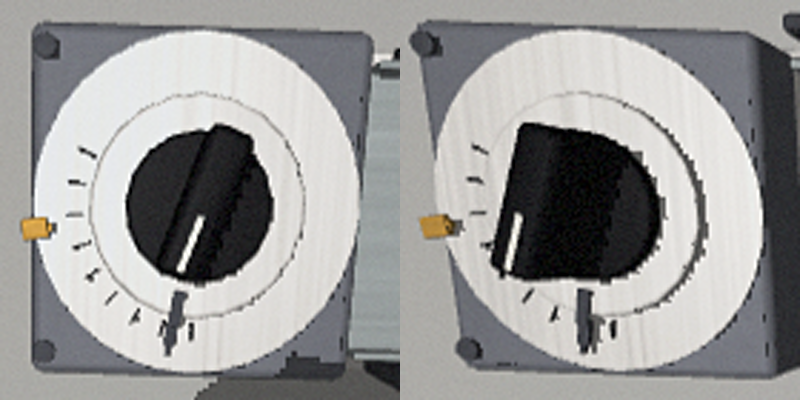

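Run:
```python
from h import *
A,B=pose("w0"),pose("w1")
for n,a,b in [("dial",(304.3,100.4),(100,100.3)),("ptr",(293.5,152.5),(94,152.5)),("mark",(253.2,109.8),(49,109.8)),("st1",(298,124.5),(66,124.5)),("st2",(305.7,106),(71.3,104.8)),
 ("lineTop",(409,63),(214,61)),("lineBot",(401,152),(217,151))]:
    print(n,tri([(A,a),(B,b)]).round(4))
c=onz(A,(304.3,100.4),.048);p=onz(A,(293.5,152.5),.05);m=onz(A,(253.2,109.8),.05)
for q in(p,m): print(q,np.linalg.norm((q-c)[:2]),np.degrees(np.arctan2(*(q-c)[1::-1])))
for q in [(215,125),(252,145),(160,262),(195,283),(206,204)]:
    print(onz(A,(235+q[0]/2.857,30+q[1]/2.857),.09))
```

```text
dial [0.58   0.2771 0.0459]
ptr [0.5308 0.2873 0.0512]
mark [0.5713 0.3262 0.0485]
st1 [0.5589 0.2852 0.0922]
st2 [0.5744 0.2789 0.0908]
lineTop [0.6178 0.1704 0.0189]
lineBot [0.5286 0.1713 0.0218]
[0.53098706 0.28723125 0.05      ] 0.05009818155740417 168.51712015068162
[0.57155542 0.32604399 0.05      ] 0.049525631198043873 99.91429219010817
[0.59948723 0.27553951 0.09      ]
[0.59407065 0.26475317 0.09      ]
[0.56141332 0.29108315 0.09      ]
[0.55530088 0.28057596 0.09      ]
[0.57785422 0.27771232 0.09      ]
```

```bash
cat > k.py <<'E'
from h import *
E
python3 - <<'E'
from h import *
g=[.579,.2775,.0845]
for a in (158,110,65,21,-22,-70,-115,-159):
    R=ori(np.radians(a)); q=inverse_kinematics(tcp(g,R),R.as_rotvec()); print(a,None if q is None else np.round(q,2))
for P in ([.44,.24,.03],[.44,0,.03],[.573,.16,.06],[.43,-.22,.05]):
    R=ori(np.pi); q=inverse_kinematics(tcp(P,R),R.as_rotvec()); print(P,None if q is None else np.round(q,2))
E
```

```text
158 [ 0.11  1.15 -1.28  1.59  1.13  1.29 -0.16]
110 [ 0.07  1.06 -1.12  1.59  1.02  1.17 -0.93]
65 [ 0.01  0.98 -0.95  1.59  0.89  1.06 -1.64]
21 [-0.06  0.91 -0.78  1.59  0.75  0.96 -2.3 ]
-22 [-0.26  0.82 -0.39  1.6   0.4   0.8  -2.77]
-70 [-0.76  0.84  0.5   1.62 -0.51  0.82 -2.84]
-115 [ 0.08  1.08 -1.15  1.59  1.05  1.2   1.41]
-159 [ 0.08  1.08 -1.15  1.59  1.05  1.2   0.64]
[0.44, 0.24, 0.03] [ 0.16  1.17 -1.3   2.02  1.3   1.17 -0.18]
[0.44, 0, 0.03] [ 0.68  1.13 -1.3   2.19  1.33  1.1   0.18]
[0.573, 0.16, 0.06] [ 0.33  1.16 -1.29  1.74  1.2   1.25  0.28]
[0.43, -0.22, 0.05] [ 1.15  1.12 -1.32  2.06  1.26  1.15  0.78]
```

Run:
```python
from h import *
move_joints([0.3,.615,0,1.423,0,1.1,0]); print(get_tcp_pos(),Ro.from_rotvec(get_eef_rot()).as_matrix()[:,0])
g=[.579,.2775,.0845]
for a in (158,110,65,21,-22,-70,-115,-159):
    R=ori(np.radians(a)); q=inverse_kinematics(tcp(g,R),R.as_rotvec()); print(a,None if q is None else np.round(q,2))
for P in ([.44,.24,.03],[.44,0,.03],[.573,.16,.06],[.43,-.22,.05]):
  for a in(0,np.pi):
    R=ori(a); q=inverse_kinematics(tcp(P,R),R.as_rotvec()); print(P,a,None if q is None else np.round(q,2))
```

```text
[ 0.614929   -0.21203012  0.40465879] [2.94310831e-01 9.55709446e-01 7.68351064e-04]
158 [-0.31  0.8  -0.3   1.6   0.3   0.78  0.45]
110 [-0.4   0.79 -0.13  1.61  0.14  0.76 -0.25]
65 [-0.49  0.78  0.02  1.61 -0.02  0.75 -0.9 ]
21 [-0.59  0.79  0.19  1.61 -0.2   0.75 -1.51]
-22 [-0.71  0.82  0.4   1.62 -0.41  0.79 -2.08]
-70 [-0.82  0.87  0.62  1.62 -0.62  0.86 -2.74]
-115 [-0.1   0.88 -0.68  1.6   0.67  0.91  1.67]
-159 [-0.2   0.84 -0.51  1.6   0.5   0.84  1.03]
[0.44, 0.24, 0.03] 0 [-0.68  0.74  0.21  2.05 -0.39  0.39 -1.74]
[0.44, 0.24, 0.03] 3.141592653589793 [-0.33  0.75 -0.33  2.04  0.55  0.44  0.49]
[0.44, 0, 0.03] 0 [-0.14  0.7   0.14  2.21 -0.37  0.25 -1.25]
[0.44, 0, 0.03] 3.141592653589793 [ 0.1   0.7  -0.23  2.21  0.54  0.29  0.98]
[0.573, 0.16, 0.06] 0 [-0.47  0.78  0.26  1.77 -0.32  0.63 -1.59]
[0.573, 0.16, 0.06] 3.141592653589793 [-0.08  0.79 -0.38  1.76  0.44  0.67  0.87]
[0.43, -0.22, 0.05] 0 [ 0.3   0.69  0.19  2.09 -0.31  0.39 -0.83]
[0.43, -0.22, 0.05] 3.141592653589793 [ 0.64  0.7  -0.32  2.08  0.5   0.44  1.5 ]
```

Run:
```python
from h import *
g=np.array([.579,.2775,.0845]); up=np.array([0,0,.1])
R=ori(np.radians(158))
grip(.045,80)
movep(tcp(g+up,R),R.as_rotvec())
print(movel(tcp(g,R),speed=.08,guard=15), get_tcp_pos(), get_ft_force())
grip(0.0,80); print(get_width(),get_grip_force(),get_ft_force(),get_moment())
n=10
for i in range(1,n+1):
    R=ori(np.radians(158-137*i/n)); movel(tcp(g,R),R.as_rotvec())
print(get_moment(),get_ft_force(),get_clock(),get_width())
grip(.045); movel(tcp(g+up,R)); 
R=ori(np.radians(21)); p=[.50,.26,.40]; 
for a in (0,):
    R=ori(a); movep(p,R.as_rotvec()); shot("wrist","k1")
print(get_clock())
im=cv2.imread("pics/k1.png"); C=pose("k1"); u=proj(C,[.579,.2775,.05]).astype(int);print(u)
x,y=max(u[0]-70,0),max(u[1]-70,0)
cv2.imwrite("pics/k1z.png",cv2.resize(im[y:y+140,x:x+140],(560,560),interpolation=cv2.INTER_CUBIC)); print(x,y)
```

```text
False [0.57920508 0.2776802  0.24017249] [ 0.2940162  -0.11318403 -0.26517936]
0.012512354986586585 79.68920230865479 [-2.17781356 -1.95034232  5.11254279] [-0.40810053  0.37178245  0.29499955]
[-0.51406898  0.80356401 -0.3092805 ] [-4.34446896 -2.34929389  7.88686641] 14.8667 0.012534979474620867
16.6333
[262  99]
192 29
```

View pics/k1z.png

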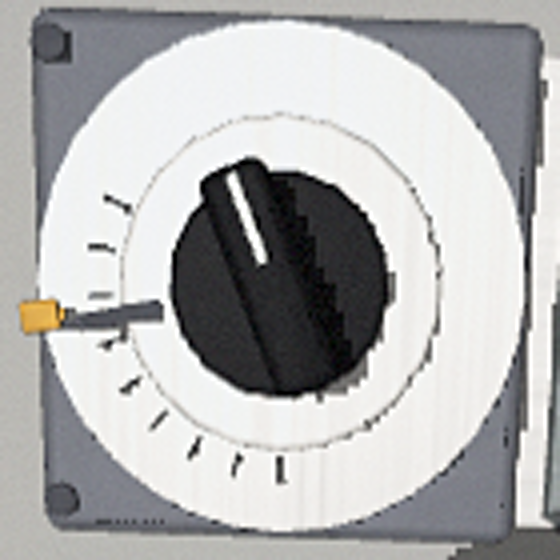

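Run:
```python
from h import *
R=ori(0); movep([.50,.33,.36],R.as_rotvec()); shot("wrist","k2")
for f in ("k1","k2"):
    im=cv2.imread(f"pics/{f}.png");C=pose(f);h=cv2.cvtColor(im,cv2.COLOR_BGR2HSV)
    # rectify dial plane at z=.05, 0.2 mm/px, image up=+x right=-y
    s=.0002;N=700;src=[[0,0],[N,0],[N,N],[0,N]]
    w=[proj(C,[.579+(N/2-v)*s,.2775-(u-N/2)*s,.05]) for u,v in src]
    H=cv2.getPerspectiveTransform(np.float32(w),np.float32(src)); r=cv2.warpPerspective(im,H,(N,N)); cv2.imwrite(f"pics/{f}r.png",r)
a=cv2.imread("pics/k1r.png");b=cv2.imread("pics/k2r.png")
cv2.imwrite("pics/k12.png",np.hstack([cv2.resize(q[200:500,20:320],(400,400)) for q in(a,b)]))
for q in(a,b):
    h=cv2.cvtColor(q,cv2.COLOR_BGR2HSV)
    m=cv2.inRange(h,(10,130,120),(30,255,255));ys,xs=np.nonzero(m);k=(xs<160);print("brass",xs[k].min(),xs[k].max(),np.mean(xs[k]),np.mean(ys[k]),"inner y",ys[k][xs[k]>xs[k].max()-8].mean())
    w=cv2.inRange(h,(0,0,150),(180,60,255)); g=cv2.GaussianBlur(w,(5,5),0)
    c=max(cv2.findContours(w,0,1)[0],key=cv2.contourArea); print("dial",cv2.fitEllipse(cv2.convexHull(c)))
    d=(h[...,2]<140)&(h[...,1]<110)
    for x in range(100,215,8):
        yy=np.nonzero(d[330:430,x])[0]+330; print((x,yy.min(),yy.max()) if len(yy) else x,end=" ")
    print()
```

```text
brass 56 104 78.00381097560975 385.4176829268293 inner y 386.00961538461536
dial ((291.9793701171875, 331.4005432128906), (828.985595703125, 1080.26171875), 81.87242126464844)
(100, np.int64(396), np.int64(399)) (108, np.int64(378), np.int64(399)) (116, np.int64(379), np.int64(399)) (124, np.int64(384), np.int64(400)) (132, np.int64(382), np.int64(399)) (140, np.int64(362), np.int64(399)) (148, np.int64(362), np.int64(420)) (156, np.int64(378), np.int64(416)) (164, np.int64(378), np.int64(410)) (172, np.int64(374), np.int64(411)) (180, np.int64(374), np.int64(391)) (188, np.int64(373), np.int64(390)) (196, np.int64(372), np.int64(390)) (204, np.int64(370), np.int64(390)) (212, np.int64(373), np.int64(390)) 
brass 54 103 77.10941086457537 385.60596786534046 inner y 386.7912087912088
dial ((342.3961181640625, 355.921875), (543.4614868164062, 543.8193359375), 161.6263885498047)
(100, np.int64(391), np.int64(402)) (108, np.int64(377), np.int64(402)) (116, np.int64(391), np.int64(402)) (124, np.int64(384), np.int64(403)) (132, np.int64(362), np.int64(402)) (140, np.int64(362), np.int64(419)) (148, np.int64(362), np.int64(421)) (156, np.int64(363), np.int64(413)) (164, np.int64(377), np.int64(411)) (172, np.int64(372), np.int64(393)) (180, np.int64(373), np.int64(417)) (188, np.int64(373), np.int64(391)) (196, np.int64(372), np.int64(391)) (204, np.int64(371), np.int64(391)) (212, np.int64(370), np.int64(391))
```

View pics/k12.png

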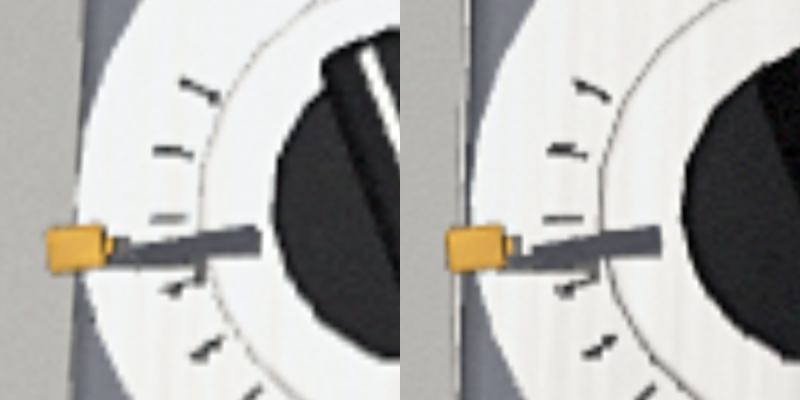

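The pointer has come round and stands about 2° (2 mm) short of the brass mark, so I'll turn the knob about 4° more.

```bash
cat > knob.py <<'E'
from h import *
def turn(a0,a1):
    g=np.array([.579,.2775,.0845]); up=np.array([0,0,.1]); R=ori(np.radians(a0))
    grip(.045,80); movep(tcp(g+up,R),R.as_rotvec()); movel(tcp(g,R),speed=.1,guard=15); grip(0.,80)
    R=ori(np.radians(a1)); movel(tcp(g,R),R.as_rotvec()); dwell(.2); grip(.045); movel(tcp(g+up,R))
def dialshot(f):
    R=ori(0); movep([.50,.33,.30],R.as_rotvec()); im,C=shot("wrist",f); im=im[:,:,::-1].copy()
    s=.0002;N=700;src=[[0,0],[N,0],[N,N],[0,N]]
    w=[proj(C,[.579+(N/2-v)*s,.2775-(u-N/2)*s,.048]) for u,v in src]
    H=cv2.getPerspectiveTransform(np.float32(w),np.float32(src)); r=cv2.warpPerspective(im,H,(N,N))
    cv2.imwrite(f"pics/{f}r.png",r); cv2.imwrite(f"pics/{f}z.png",cv2.resize(r[250:500,20:370],None,fx=2,fy=2))
E
python3 - <<'E'
from knob import *
turn(21,17); dialshot("k3"); print(get_clock())
E
```

```text
21.575
```

View pics/k3z.png

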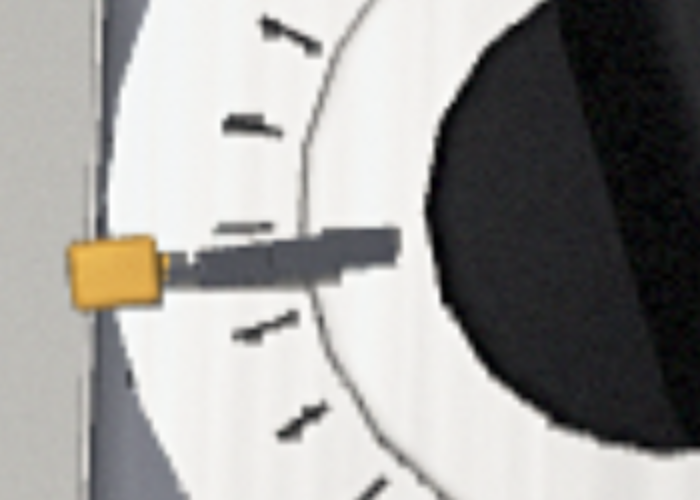

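The pointer tip (185,266) now lines up with the mark's inner point (about 175,265), an offset of under 0.5 mm. Next I'll locate the blanks, the line and the tray.

Run:
```python
from h import *
R=ori(0)
for f,y in(("r1",.08),("r2",.16)):
    movep([.50,y,.40],R.as_rotvec()); shot("wrist",f)
a,b=[cv2.imread(f"pics/{f}.png") for f in("r1","r2")]
cv2.imwrite("pics/r12.png",np.vstack([a[10:300],b[10:300]]))
C=pose("w1")
for l,r in((139,178),(264,301),(328,361)): print(onz(C,((l+r)/2,230),.026), onz(C,((l+r)/2,193),.024)[0],onz(C,((l+r)/2,268),.024)[0])
```

```text
[0.44106152 0.24084613 0.026     ] 0.48340098020294053 0.3933112090362302
[0.44132635 0.10095889 0.026     ] 0.4836197589576343 0.3936322246645745
[0.44145858 0.03111462 0.026     ] 0.4837289975894942 0.3937924970433687
```

View pics/r12.png

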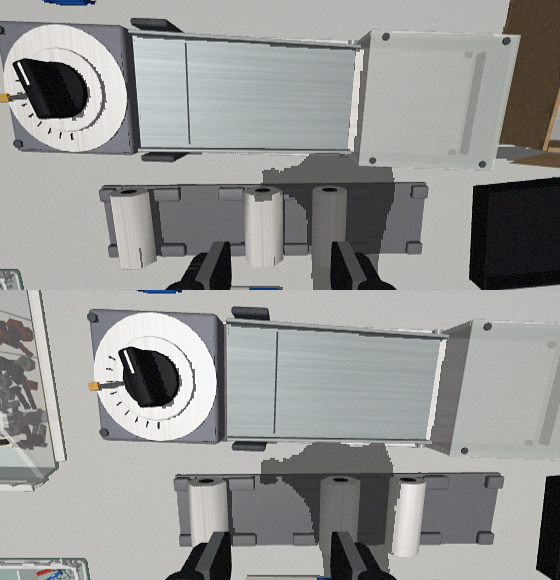

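Run:
```python
from h import *
A,B=pose("r1"),pose("r2")
for n,a,b in [("lt",(187,51),(277,51)),("lb",(190,152),(275,153)),("foot_t",(353,60),(440,58)),("foot_b",(352,158),(430,160)),("top_b",(140,158),(227,159)),
  ("catchLidFar",(515,46),None)]:
    if b: print(n,tri([(A,a),(B,b)]).round(4), onz(A,a,.04).round(4))
    else: print(n,onz(A,a,.065))
C=pose("w1")
for uv in((478,192),(478,291)): print("tray",onz(C,uv,.03))
C=cam("top");im=cv2.imread("pics/top0.png")
m=cv2.inRange(im,(0,0,0),(45,45,45));m[:,:315]=0;m[:,395:]=0;m[:220]=0;m[280:]=0
c=max(cv2.findContours(m,0,1)[0],key=cv2.contourArea);r=cv2.minAreaRect(c);print(r,[onz(C,q,.03).round(3) for q in cv2.boxPoints(r)],onz(C,r[0],.03))
```

```text
lt [0.6214 0.1685 0.0317] [0.6205 0.1664 0.04  ]
lb [0.5309 0.17   0.0399] [0.5317 0.1699 0.04  ]
foot_t [0.617  0.015  0.0201] [0.6135 0.0189 0.04  ]
foot_b [0.5217 0.0088 0.012 ] [0.5264 0.0147 0.04  ]
top_b [0.5262 0.2145 0.0496] [0.5259 0.2184 0.04  ]
catchLidFar [ 0.62081225 -0.10749778  0.065     ]
tray [ 0.48644892 -0.10984011  0.03      ]
tray [ 0.36757335 -0.12842648  0.03      ]
((354.60394287109375, 249.5395965576172), (44.378658294677734, 65.9709701538086), 84.2894058227539) [array([ 0.479, -0.13 ,  0.03 ]), array([ 0.499, -0.302,  0.03 ]), array([ 0.384, -0.312,  0.03 ]), array([ 0.365, -0.142,  0.03 ])] [ 0.43145188 -0.22153334  0.03      ]
```

```bash
cat > job.py <<'E'
from h import *
TH=.155; LINE=np.array([.576,.1693,.037]); SD=np.array([0,np.cos(TH),np.sin(TH)]); NR=np.array([0,-np.sin(TH),np.cos(TH)])
RT=ori(np.pi,[TH,0,0]); RD=ori(np.pi)
def go(g,R,**k): return movel(tcp(g,R),R.as_rotvec(),**k)
def pick(y,x=.441):
    grip(.058,30); p=np.array([x,y,.025]); movep(tcp(p+[0,0,.11],RD),RD.as_rotvec())
    hit=go(p,RD,speed=.12,guard=15); grip(0.,30); w=get_width(); print("pick",hit,"width",round(w,4),get_grip_force())
    go(p+[0,0,.13],RD,speed=.2); return w
def put(s=-.008):
    p=LINE+SD*s+NR*.020
    movep(tcp(p+[0,0,.09],RT),RT.as_rotvec()); go(p+NR*.012,RT,speed=.12)
    f0=np.array(get_ft_force())
    hit=go(p-NR*.012,RT,speed=.03,guard=3); q=np.array(get_tcp_pos())+RT.as_matrix()[:,2]*.155
    print("put",hit,"height over assumed surface",((q-LINE)@NR).round(4),(np.array(get_ft_force())-f0).round(1))
    np.save("put.npy",q)
    grip(.06); dwell(.3); go(q+NR*.09,RT,speed=.1); print("t",get_clock())
E
python3 - <<'E'
from job import *
w=pick(.031); put(); dwell(1); shot("wrist","p1")
E
```

```text
pick False width 0.0352 29.596185386180878
put True height over assumed surface 0.0216 [-1.1 -1.4  6.9]
t 31.6333
```

View pics/p1.png

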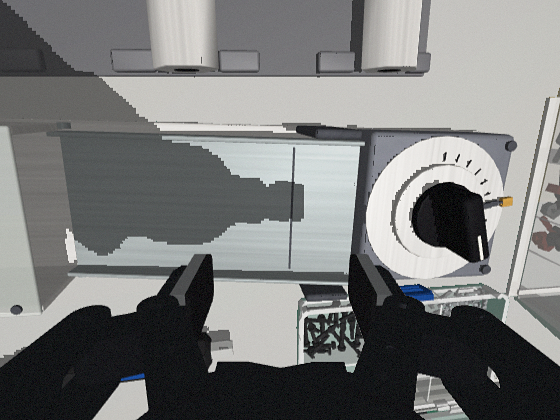

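The ramp is empty, so that blank rolled off: round, width 35 mm. On to the next one.

```bash
cat >> job.py <<'E'
def regrasp():
    q=np.load("put.npy"); go(q,RT,speed=.1,guard=15); grip(0.,30); print("regrasp",round(get_width(),4)); go(q+NR*.1,RT,speed=.2); return get_width()
def tray(f):
    im,_=shot("top",f); C=cam("top"); im=im.copy()
    m=cv2.inRange(im,(0,0,0),(45,45,45));m[:,:310]=0;m[:,400:]=0;m[:217]=0;m[288:]=0
    m=cv2.morphologyEx(m,cv2.MORPH_OPEN,np.ones((5,5),np.uint8))
    c=max(cv2.findContours(m,0,1)[0],key=cv2.contourArea)
    P=np.array([onz(C,q,.028)[:2] for q in c[:,0].astype(float)]); r=cv2.minAreaRect(np.float32(P*1000))
    b=cv2.boxPoints(r)/1000; e=[b[1]-b[0],b[2]-b[1]]; L=max(e,key=np.linalg.norm); L=L*np.sign(L[1])
    print("tray",r,"yaw deg",np.degrees(np.arctan2(-L[0],L[1]))); return np.array(r[0])/1000,np.arctan2(-L[0],L[1])
E
python3 - <<'E'
from job import *
w=pick(.101); put(); dwell(.7)
if w>.038: print(tray("t1")); print(regrasp())
else:
    w=pick(.241); put(); dwell(.7); print(tray("t1")); print(regrasp())
E
```

```text
pick False width 0.0399 29.975390285253525
put True height over assumed surface 0.0218 [-0.8 -0.2  4.3]
t 39.3
tray ((432.149169921875, -221.33837890625), (114.59109497070312, 170.8207550048828), 6.022866249084473) yaw deg 6.022852
(array([ 0.43214917, -0.22133838]), np.float32(0.1051186))
regrasp 0.0397
0.03986665226537322
```

Width 40 mm, so this one is a hex bar. It stayed put and I've picked it up again. Now it goes into the tray.

```bash
cat >> job.py <<'E'
def drop(c,yaw,ly):
    R=ori(np.pi+yaw); d=np.array([-np.sin(yaw),np.cos(yaw),0]); p=np.array([c[0],c[1],.026])+d*ly
    q=np.array(get_tcp_pos()); movel([q[0],q[1],.36],speed=.25)
    movep(tcp(p+[0,0,.16],R),R.as_rotvec()); go(p+[0,0,.015],R,speed=.15)
    print("drop",go(p-[0,0,.012],R,speed=.03,guard=3),get_tcp_pos()[2]-.155)
    q=np.array(get_tcp_pos())+[0,0,-.155]; grip(.052); dwell(.2); go(q+[0,0,.17],R,speed=.15); print("t",get_clock())
E
python3 - <<'E'
from job import *
drop(np.array([.4321,-.2213]),.105,.036); shot("wrist","d1")
w=pick(.241); put(); dwell(.7); print(tray("t2")); print(w)
E
```

```text
drop True 0.024813040598220842
t 47.2333
pick False width 0.0397 29.977937489748
put True height over assumed surface 0.0219 [-1.8 -0.1  4.8]
t 54.9083
tray ((435.85986328125, -255.49061584472656), (114.80470275878906, 102.1146240234375), 6.0228657722473145) yaw deg -83.97714
(array([ 0.43585986, -0.25549062]), np.float32(-1.4656777))
0.03969429895378776
```

View pics/t2.png

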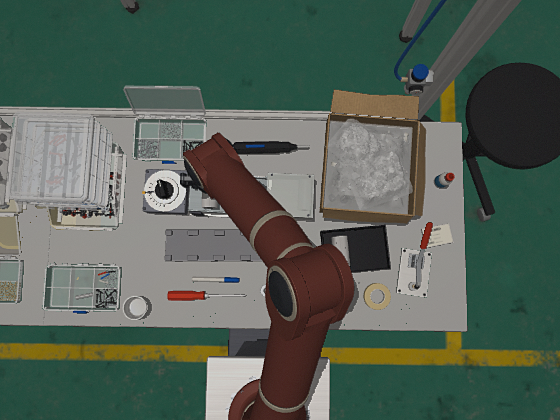

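The first hex lies in the tray, near its left end. The tray hasn't moved: its far edge and yaw are the same as before. The second hex stays on the ramp, so I'll pick it up again and place it beside the first.

Run:
```python
from job import *
print(regrasp()); c,_=tray("t3"); 
drop(np.array([.4321,-.2213]),.105,-.036); 
move_joints([1.315, 0.615, -0.013, 1.423, 0.008, 1.103, -0.04]); print(get_clock())
a,_=shot("top","e1"); b,_=shot("side","e2")
cv2.imwrite("pics/e.png",np.vstack([cv2.resize(a[130:290,130:430],(560,299)),cv2.resize(b[140:310,190:380],(335,300)) if 0 else cv2.resize(cv2.copyMakeBorder(b[140:310,190:380],0,0,0,127,0),(560,300))])[:,:,::-1])
```

```text
regrasp 0.0395
0.03960474664714577
tray ((433.9888916015625, -238.14434814453125), (114.63894653320312, 136.79539489746094), 6.302236080169678) yaw deg 6.30224
drop True 0.024880009569147266
t 63.1
64.8417
```

View pics/e.png

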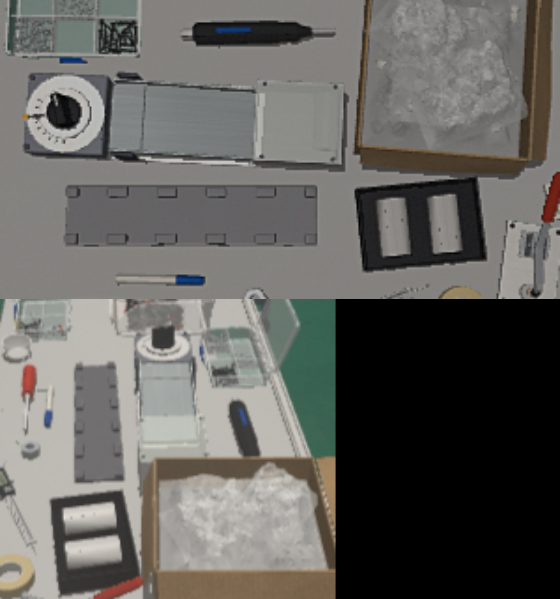

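Both hexes lie in the tray and the rack and ramp are empty. One last close check of the pointer and the catcher.

Run:
```python
from knob import *
R=ori(np.pi); movep([.50,.10,.40],R.as_rotvec())
R=Ro.from_rotvec([-.5,0,0])*ori(0)   # look from the ramp side into the catcher
try:
    movep([.50,.16,.33],R.as_rotvec()); shot("wrist","c1")
except MotionError as e: print(e); movep([.5,-.03,.4],ori(0).as_rotvec()); shot("wrist","c1")
dialshot("k4"); move_joints([1.315, 0.615, -0.013, 1.423, 0.008, 1.103, -0.04]); print(get_clock())
a=cv2.imread("pics/c1.png");b=cv2.imread("pics/k4z.png")
cv2.imwrite("pics/fin.png",np.vstack([a[:300],cv2.resize(b,(392,280))[:, :] if 0 else cv2.copyMakeBorder(cv2.resize(b,(392,280)),0,0,0,168,0)]))
```

```text
75.0833
```

View pics/fin.png

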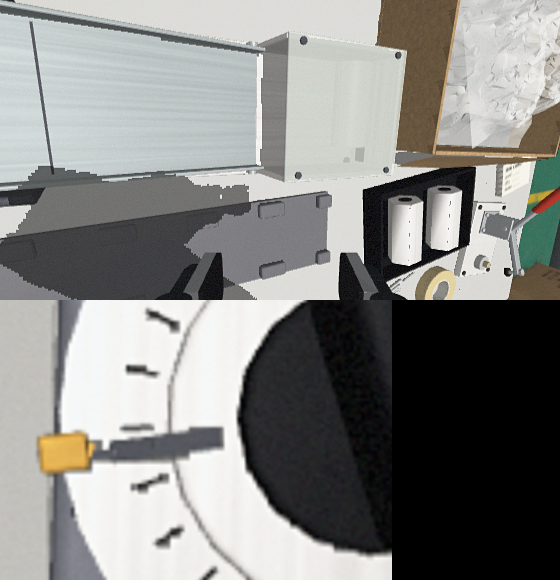

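```bash
python3 -c "
from station import *
dwell(.5); print(job_done(), get_clock())"
```

```text
the job is handed in; nothing more can be done
the job is handed in; nothing more can be done
```

The job is handed in after about 76 s on the robot clock. The pointer stands at the mark, both hexagon blanks lie in the tray, and the one round blank rolled off the ramp. I take it to be in the catcher, though the cloudy lid kept me from seeing it clearly there.

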